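# Square a sample block into the corner stop

## Task

Push the light grey metal sample block across the glass sheet into the corner of the blue right-angle stop, so that one long side lies flush along the long bar and one end is flush against the short bar, then draw back. Only push it with the fingers: it must stay flat on the glass and never be lifted. Leave the black block of the same size and all the other things where they are.

Things in the scene. Friction and masses are not known exactly. Their poses are not given: they have to be found in the camera images.
- block: Light grey aluminium sample block to be pushed, 60 (x) by 100 (y) by 24 (z) mm, three round marks on top, about 0.4 kg, needs 2 to 7 N to slide, loose on the glass sheet, whose top is at z = 0.006. Origin: centre of its underside; y along its length, z up. It starts lengthwise roughly along world y, on the robot's side of the long bar, to the right (-y) of the short bar.
- stop: Blue right-angle stop, fixed on the glass; bars 14 mm thick and high. Origin: inner corner, at glass height. The long bar's inner face is the plane x = 0, from the corner 380 mm along -y, block on its -x side; the short bar's inner face is the plane y = 0, 70 mm along -x, block on its -y side. With the block home its origin is at x = -0.030, y = -0.050 here, its length along y (either way round).
- black_block: A black plastic block of the same size and shape (60 by 100 by 24 mm, loose); not to be moved. The two blocks lie side by side, either one on the left. Origin: centre of its underside.
- vial_a: A small upright glass vial with a purple cap, 24 mm wide, 52 mm tall, loose, near the short bar on the robot's side. Origin: centre of its underside.
- vial_b: A second such vial, to the left of the stop. Origin: centre of its underside.
- cap: A loose purple vial cap, 21 mm wide, 12 mm tall, lying at the right. Origin: centre of its underside.
- tweezers: Steel tweezers lying flat along their x axis, 138 mm long, 17 mm wide, 5 mm high, at the right. Origin: centre of the underside.
- capsule_box: An open black box, 75 (x) by 100 (y) by 20 mm, of tiny metal capsules with its clear lid leaning up on the far side to 64 mm, beyond the long bar. Origin: centre of the box's underside.
- dish: A white weighing dish, 70 mm wide, 14 mm high, beyond the long bar. Origin: centre of its underside.

How it is judged:
By the outcome, as a careful person would: the job done as asked, in the order asked, and still so for the second after the job is handed in, with the robot touching nothing.
It also fails if it takes over 70 s, if anything falls off the work surface, if the arm or the gripper's body presses on something with over 40 N, if the wrist force passes 120 N, or if a joint passes its speed limit or range.

## Robot

A 6-joint arm with a two-finger parallel gripper is mounted at the origin on the work surface. World frame = base frame: x ahead of the robot, y to its left, z up, the work surface at z = 0. Lengths are in m, angles in rad, forces in N, time in s.
With the tool pointing down it reaches from about 0.4 to 0.825 m from the base axis. Payload 7 kg.
Tool frame: the origin (TCP) lies on the centre line of the jaws, within the pads' length; the fingertips stand arm.tips_ahead ahead of it and the grasp point (between the pads) lies 8 mm behind it (arm.tips_ahead is the distance from the TCP to the fingertips, in m); z points along the fingers, x is the direction in which the jaws open and shut, and the axes are right-handed (so a half turn about z gives the same grasp; the last joint's range is limited). The gripper opens to 85 mm and grips with 20 to 120 N. Pads are 22 mm wide; open, the fingers measure 114 mm over their backs; the gripper's body (76 mm by 85 mm) begins 54 mm behind the grasp point. The pads swing forward as they close: fully open they stand 13 mm farther back than shut.
Start: joints at [1.524, 0.359, 0.012, 0, -1.224, -0.288], TCP at [0.222, 0.637, 0.242] pointing down, gripper open.
Joint ranges: [-3.07, 3.07], [-1.43, 2.12], [-1.02, 1.25], [-3.03, 1.67], [-3.05, -0], [-3.03, 3.03]. Speed limits (rad/s): [2.39, 2.39, 3.01, 3.14, 3.14, 3.14].

## Interface

Orientations are given as a rotation vector (axis times angle).
In Python, from plant import get_state, optics, job, arm gives the robot as it stands.
- The arm moves only by the shell command python3 -m crank 'ROWS' [FORCE]. ROWS is JSON, a list that holds one entry, the list of rows, each a list of 7 numbers: the turn, a rotation vector about the tool's x, y, z in rad, then the shift along the tool's x, y, z in cm, then the opening, from 0 (shut) to 1 (fully open). In form: [[[wx, wy, wz, dx, dy, dz, fingers], ...]]. A call has 1 to 8 rows; each row shifts and turns the commanded pose from where the row before left it, along the tool's axes as they then stand; what a row does not reach is not made up. A row lasts 1/8 s, in which the tool goes at most 62.5 mm and 10.7 degrees, less where a joint would pass 70% of its speed; a pose out of reach is approached as far as the arm can. A call is refused whole if a number of a shift passes 6.25 or a number of a turn 0.188, either way. A call with a gripper value outside its range is refused whole. The fingers move at their own pace and stop on an object; FORCE is the grip in N (left out, the last holds). Time passes only in rows, so rows that do not move let the fingers close. It gives the time, the measured TCP pose, the force and the opening at its end, in the units of the state.
- get_state(): the state, without advancing time (a new reading comes with each control period).
- optics.grab_frame(name): name is "side" or "top"; returns a dict with "pixels" (420x560x3 uint8, red, green, blue), "fx", "fy", "cx", "cy" (pixels), "k1" (the pictures are not rectified: a ray, as slopes to the right and down, at radius r is drawn at 1 + k1 r^2 times it, then the intrinsics apply), "eye" and "orientation" of the camera in the world. Camera axes: x right, y down, z forward; pixel columns grow to the right and rows downward; lengths in m; the calibration is good to about 2 mm. A picture is of the moment at which its call begins. There is no depth.
- job.job_done(): hands the job in, once; it reports no verdict.
Trained networks look in a picture, given as the dict that the camera call returned (one of the last four; its "shot" number tells which), for a name from the list of things; names that differ only in an ending like _2 or _b are one class to them, and where a whole thing is asked for, a point or a joint stands for the part that bears it (a point fixed in the world has none). Each returns a list of dicts, best first, with "p" (0 to 1); they miss things now and then, are a little off and sometimes report something else, mostly with a low value. They report only what shows in the picture. A call takes as long as a camera call.
- optics.search_frame(query, picture): "pixel" ([column, row] in pixels, amid what is visible of it).
- optics.spot_point(query, picture): "pixel" ([column, row] in pixels: a listed point, or the origin of a listed thing).
The state is a dict: "time": time; "qpos": joint angles; "joint_vel": joint speeds; "tau": joint torques, N m; "tcp_pos": TCP position; "tcp_rot": TCP orientation; "force": force on the tool from outside, world axes, zero at the start; "ft_torque": the same for the moment, N m; "width": opening from 0.0 (shut) to 1.0 (fully open).
Only numpy, scipy, OpenCV 4.12 (cv2) and the standard library are available. Lean on these libraries where they do the work, as an engineer would, in place of code of your own. Each camera call takes 0.05 s, during which the arm holds its last target.

## Working session

There is one attempt and no reset: what is moved stays moved. The work goes in short steps, Python scripts to look and compute and a shell command to move; the robot and the scene stay as the last step left them, time stands still between calls to the robot, and variables do not carry over. Pictures are saved under pics/ and viewed, and the job is handed in when it is done.

```bash
ls; mkdir -p pics
cat > h.py <<'E'
import numpy as np, cv2
from scipy.spatial.transform import Rotation as R
from plant import get_state, optics, job, arm
def ori(f):
    o=np.array(f["orientation"],float)
    return R.from_rotvec(o).as_matrix() if o.shape==(3,) else (o if o.shape==(3,3) else R.from_quat(o).as_matrix())
def world(f,px,z):
    u=np.array([(px[0]-f["cx"])/f["fx"],(px[1]-f["cy"])/f["fy"]])
    s=u.copy()
    for _ in range(30): s=u/(1+f["k1"]*(s@s))
    d=ori(f)@np.array([s[0],s[1],1.]); e=np.array(f["eye"])
    return e+d*(z-e[2])/d[2]
def proj(f,P):
    c=ori(f).T@(np.array(P)-np.array(f["eye"])); s=c[:2]/c[2]; s=s*(1+f["k1"]*(s@s))
    return np.array([s[0]*f["fx"]+f["cx"],s[1]*f["fy"]+f["cy"]])
def save(f,n,scale=1):
    cv2.imwrite("pics/"+n,cv2.resize(f["pixels"][:,:,::-1],None,fx=scale,fy=scale))
E
python3 - <<'E'
from h import *
s=get_state(); print(s["tcp_pos"],s["tcp_rot"],s["force"],s["width"],arm.tips_ahead)
for n in ["top","side"]:
    f=optics.grab_frame(n); save(f,n+"0.png",1.4)
    print(n,f["eye"],f["orientation"],f["fx"],f["k1"])
    for q,z in [("block",.006),("black_block",.006),("stop",.006),("vial_a",.006),("cap",.006),("tweezers",.006),("capsule_box",.006),("dish",.006)]:
        for r in optics.spot_point(q,f)[:2]: print(q,np.round(r["pixel"],1),round(r["p"],2),np.round(world(f,r["pixel"],z),3))
E
```

```text
pics
[0.22166098 0.63705865 0.24134504] [ 1.81931934e+00 -2.55958962e+00  1.76483783e-03] [1.06736387 0.15291558 0.4446685 ] 1.0000002386580678 0.011
top [ 0.49610785 -0.02250539  1.04331506] [-2.18726552  2.13056644 -0.12608951] 411.1140553507851 -0.028386777032025304
block [265.4 273.8] 0.56 [0.466 0.008 0.006]
black_block [317.3 273.4] 0.96 [ 0.47  -0.122  0.006]
stop [221.6 213.1] 0.88 [0.615 0.124 0.006]
vial_a [156.8 248.3] 0.68 [0.522 0.284 0.006]
vial_a [194.5 269.1] 0.56 [0.472 0.186 0.006]
cap [404.6 233.2] 0.58 [ 0.576 -0.341  0.006]
tweezers [402.5 281. ] 0.5 [ 0.456 -0.335  0.006]
capsule_box [309.3 154.5] 0.78 [ 0.774 -0.096  0.006]
capsule_box [224.3 153.7] 0.48 [0.77  0.123 0.006]
dish [225.4 149.2] 0.69 [0.782 0.121 0.006]
side [ 0.36253246 -0.70527984  0.6838271 ] [-2.24698509  0.45800189 -0.18598169] 471.04651645954357 -0.013783262946055922
block [195.7 233. ] 0.66 [0.474 0.022 0.006]
black_block [219.6 282.6] 0.8 [ 0.479 -0.127  0.006]
stop [242.6 188.5] 0.63 [0.615 0.124 0.006]
vial_a [189.4 165.7] 0.72 [0.525 0.264 0.006]
vial_a [174.4 190.3] 0.55 [0.467 0.182 0.006]
cap [315.4 361.1] 0.46 [ 0.571 -0.346  0.006]
tweezers [244.5 378.8] 0.64 [ 0.456 -0.33   0.006]
capsule_box [350.9 235.6] 0.79 [ 0.767 -0.115  0.006]
capsule_box [303.  173.1] 0.16 [0.769 0.122 0.006]
dish [306.9 172.7] 0.93 [0.779 0.119 0.006]
dish [195.2 235.1] 0.71 [0.472 0.016 0.006]
```

View pics/top0.png

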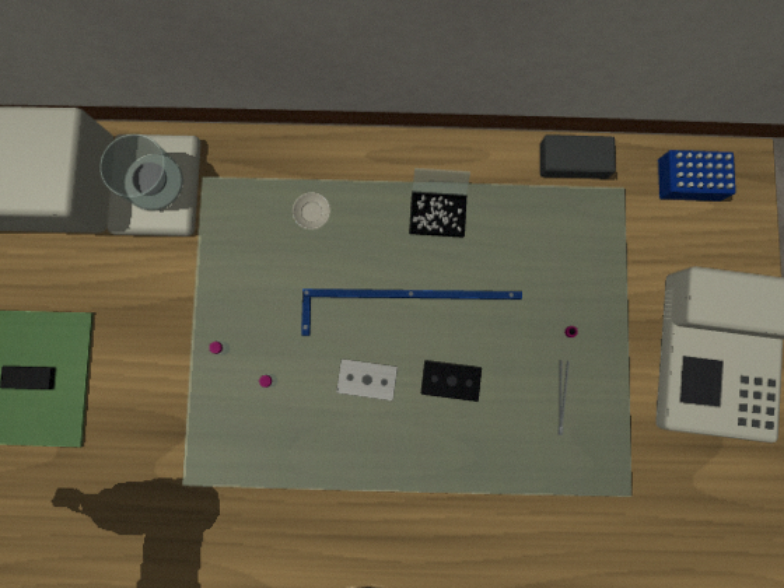

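View pics/side0.png

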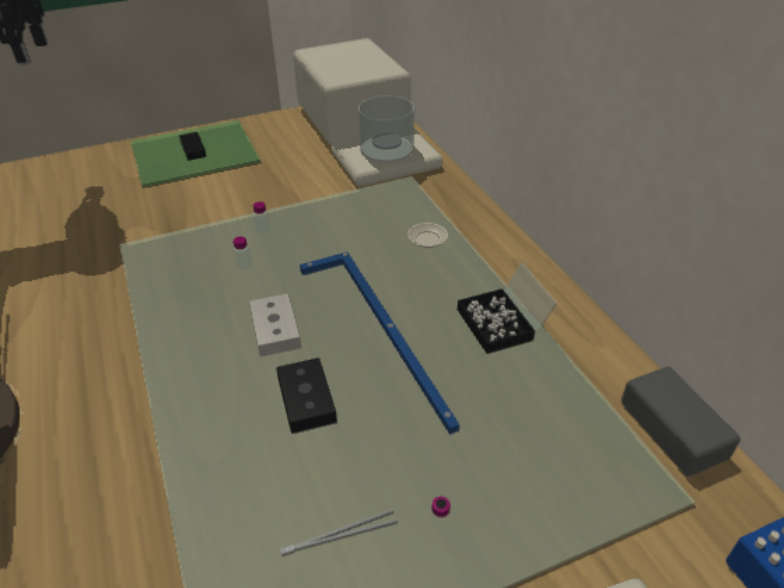

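The top view shows the light block at about (367,380) in the enlarged picture. The black block is to its right at (451,381), the stop's corner is at (310,297), and the vials are at (216,348) and (265,381). Next I measure the outlines precisely.

```bash
cat >> h.py <<'E'
def rect(f,mask,z):
    n,l,st,c=cv2.connectedComponentsWithStats(mask.astype(np.uint8))
    i=1+np.argmax(st[1:,4]); m=(l==i).astype(np.uint8)
    cs,_=cv2.findContours(m,cv2.RETR_EXTERNAL,cv2.CHAIN_APPROX_NONE)
    P=np.array([world(f,p[0],z)[:2] for p in cs[0]])
    r=cv2.minAreaRect((P*1000).astype(np.float32)); return np.array(r[0]),np.array(r[1]),r[2],np.round(cv2.boxPoints(r),1)
def masks(f):
    p=f["pixels"].astype(int); hsv=cv2.cvtColor(f["pixels"],cv2.COLOR_RGB2HSV)
    roi=np.zeros(p.shape[:2],bool); roi[205:340,145:440]=1
    w=(p.min(2)>185)&roi
    k=(p.max(2)<60)&roi
    b=(p[:,:,2]-p[:,:,0]>50)&roi
    return w,k,b
def look(tag,z=0.03,full=True):
    f=optics.grab_frame("top"); w,k,b=masks(f)
    if tag: cv2.imwrite("pics/"+tag+".png",cv2.resize(f["pixels"][190:345,140:440,::-1],None,fx=2.6,fy=2.6,interpolation=cv2.INTER_CUBIC))
    for nm,m in (("block",w),("black",k)):
        c,s,a,bx=rect(f,m,z); print(nm,np.round(c,1),np.round(s,1),round(a,1),bx.tolist())
    return f,b
E
python3 - <<'E'
from h import *
f,b=look("t1")
p=f["pixels"]
print(p[271,262],p[260,262],p[280,262+8])
ys,xs=np.nonzero(b); P=np.array([world(f,(x,y),.02)[:2] for x,y in zip(xs,ys)])*1000
print(len(P),P.min(0),P.max(0))
# long bar: y< 100
L=P[P[:,1]<95]; S=P[P[:,0]<590]
for A in (L,S):
    m=A.mean(0); u,s,v=np.linalg.svd(A-m); n=v[1]; d=(A-m)@n
    print(m,v[0],np.percentile(d,[1,99]),len(A), len(A)*(1.0236/411*1000)**2/np.ptp((A-m)@v[0]))
E
```

```text
Traceback (most recent call last):
  File "h.py", line 35, in look
    c,s,a,bx=rect(f,m,z); print(nm,np.round(c,1),np.round(s,1),round(a,1),bx.tolist())
             ~~~~^^^^^^^
  File "h.py", line 20, in rect
    i=1+np.argmax(st[1:,4]); m=(l==i).astype(np.uint8)
        ~~~~~~~~~^^^^^^^^^^
ValueError: attempt to get argmax of an empty sequence
```

View pics/t1.png

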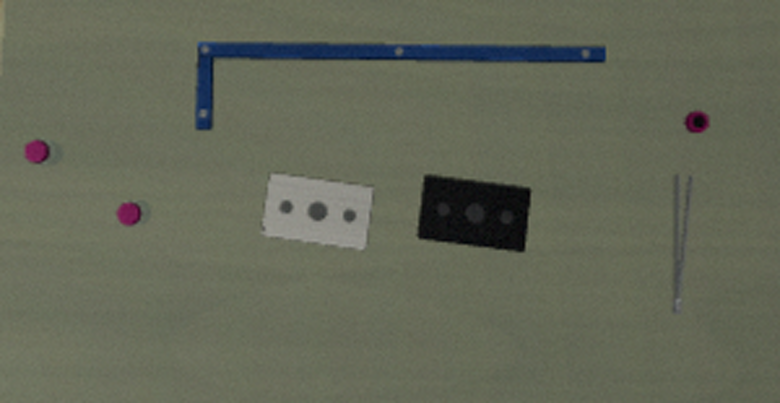

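```bash
sed -i 's/p.min(2)>185/p.min(2)>145/' h.py
python3 - <<'E'
from h import *
f,b=look(None)
p=f["pixels"]
for q in [(262,262),(250,265),(270,290),(240,211),(320,262)]: print(p[q[1],q[0]])
ys,xs=np.nonzero(b); P=np.array([world(f,(x,y),.02)[:2] for x,y in zip(xs,ys)])*1000
print(len(P),P.min(0),P.max(0))
L=P[P[:,1]<90]; S=P[P[:,0]<590]
for A in (L,S):
    m=A.mean(0); u,s,v=np.linalg.svd(A-m); n=v[1]; d=(A-m)@n
    print(m,v[0],np.percentile(d,[1,99]),len(A), len(A)*(1.0236/411*1000)**2/np.ptp((A-m)@v[0]))
E
```

```text
block [450.   52.8] [2.4 0. ] 91.5 [[450.1000061035156, 51.599998474121094], [450.1000061035156, 51.599998474121094], [450.0, 54.0], [450.0, 54.0]]
black [ 475.5 -130.7] [101.1  60.2] 84.4 [[440.6000061035156, -178.10000610351562], [500.5, -184.0], [510.3999938964844, -83.4000015258789], [450.5, -77.5]]
[142 141 135]
[145 145 137]
[108 112  92]
[15 36 71]
[15 14 15]
769 [ 550.8912742  -255.45077151] [634.76659411 136.67505745]
[627.32080091 -79.86161191] [ 0.01483302 -0.99988998] [-5.31367546  7.06279616] 576 10.377745167597087
[571.14762466 128.84110674] [-0.99829102 -0.05843839] [-5.45601407  5.05905548] 67 10.984464255175315
```

```bash
sed -i 's/p.min(2)>145/p.min(2)>114/; s/\[:,:,0\]>50)/[:,:,0]>15)/; s/p.max(2)<60/p.max(2)<58/' h.py
python3 - <<'E'
from h import *
f,b=look(None)
ys,xs=np.nonzero(b); P=np.array([world(f,(x,y),.02)[:2] for x,y in zip(xs,ys)])*1000
P=P[(P[:,1]<150)&(P[:,1]>-300)]
print(len(P),P.min(0),P.max(0))
L=P[(P[:,1]<90)&(P[:,0]>600)]; S=P[(P[:,0]<595)&(P[:,1]>100)]
for A in (L,S):
    m=A.mean(0); u,s,v=np.linalg.svd(A-m); n=v[1]; d=(A-m)@n
    print(m,v[0],np.percentile(d,[1,99]),len(A), len(A)*(1.0236/411*1000)**2/np.ptp((A-m)@v[0]))
E
```

```text
block [473.5  16.8] [98.3 57.9] 83.5 [[439.20001220703125, -28.700000762939453], [496.70001220703125, -35.29999923706055], [507.8999938964844, 62.400001525878906], [450.29998779296875, 69.0]]
black [ 475.4 -130.7] [101.   60.2] 84.6 [[440.6000061035156, -178.1999969482422], [500.6000061035156, -183.89999389648438], [510.1000061035156, -83.30000305175781], [450.20001220703125, -77.5999984741211]]
1112 [ 548.40337112 -255.45352148] [636.47003457 137.06748787]
[627.40079702 -81.86096161] [ 0.01431266 -0.99989757] [-7.41759046  7.71060394] 830 14.949640623469005
[571.63372335 129.00546253] [-0.99995853  0.0091068 ] [-8.01178436  7.84798501] 118 16.114263360533883
```

```bash
cat >> h.py <<'E'
def go(x,y,z,yaw):
    """yaw deg: direction of tool x in world; prints turn about tool z (rad) left and shift in tool axes AFTER the turn (cm)"""
    s=get_state(); M=R.from_rotvec(s["tcp_rot"]).as_matrix()
    c,n=np.cos(np.radians(yaw)),np.sin(np.radians(yaw))
    T=np.array([[c,n,0],[n,-c,0],[0,0,-1.]])
    print("t",round(s["time"],2),"pos",np.round(s["tcp_pos"],4),"yaw",round(np.degrees(np.arctan2(M[1,0],M[0,0])),2),"F",np.round(s["force"],1),"w",round(s["width"],3),"tips",arm.tips_ahead)
    print("turn",np.round(R.from_matrix(M.T@T).as_rotvec(),4),"shift cm",np.round(T.T@(np.array([x,y,z])-s["tcp_pos"])*100,2))
E
python3 -m crank '[[[0,0,-0.175,0,0,0,0.55],[0,0,-0.175,0,0,0,0.55]]]'
python3 -c "
from h import *
go(.405,.017,.12,-89.2)"
```

```text
time: 1.3
tcp_pos: [0.2218, 0.6375, 0.2423]
tcp_rot: [2.245, -2.198, -0.0]
force: [-0.6, 0.4, 0.1]
width: 0.605
t 1.3 pos [0.2218 0.6375 0.2423] yaw -88.8 F [-0.6  0.4  0.1] w 0.605 tips 0.011
turn [ 0.     -0.      0.0069] shift cm [ 62.3  -17.45  12.23]
```

```bash
python3 -m crank '[[[0,0,0.007,5.2,-1.45,0,0.55],[0,0,0,5.2,-1.45,0,0.55],[0,0,0,5.2,-1.45,0,0.55],[0,0,0,5.2,-1.45,0,0.55],[0,0,0,5.2,-1.45,0,0.55],[0,0,0,5.2,-1.45,0,0.55],[0,0,0,5.2,-1.45,0,0.55],[0,0,0,5.2,-1.45,1,0.55]]]'
python3 -c "
from h import *
go(.405,.017,.1,-89.2)"
```

```text
time: 2.3
tcp_pos: [0.3421, 0.2214, 0.2331]
tcp_rot: [-2.229, 2.21, 0.001]
force: [0.8, -0.7, -0.6]
width: 0.553
t 2.3 pos [0.3421 0.2214 0.2331] yaw -89.49 F [ 0.8 -0.7 -0.6] w 0.553 tips 0.011
turn [-0.0016  0.0021 -0.005 ] shift cm [20.52 -6.01 13.31]
```

```bash
python3 -m crank '[[[0,0,-0.005,5.1,-1.5,1,0.55],[0,0,0,5.1,-1.5,2,0.55],[0,0,0,5.1,-1.5,2,0.55],[0,0,0,5.1,-1.5,2,0.55],[0,0,0,0,0,3,0.55],[0,0,0,0,0,3,0.55],[0,0,0,0,0,0,0.55]]]'
python3 -c "
from h import *
go(.405,.017,.06,-89.2)
f=optics.grab_frame('side'); save(f,'s2.png',1.4)"
```

```text
time: 3.18
tcp_pos: [0.4027, 0.0183, 0.101]
tcp_rot: [2.232, -2.205, -0.002]
force: [-0.4, -0.2, 0.2]
width: 0.553
t 3.17 pos [0.4027 0.0183 0.101 ] yaw -89.3 F [-0.4 -0.2  0.2] w 0.553 tips 0.011
turn [ 0.0036 -0.0019 -0.0017] shift cm [ 0.14 -0.22  4.1 ]
```

View pics/s2.png

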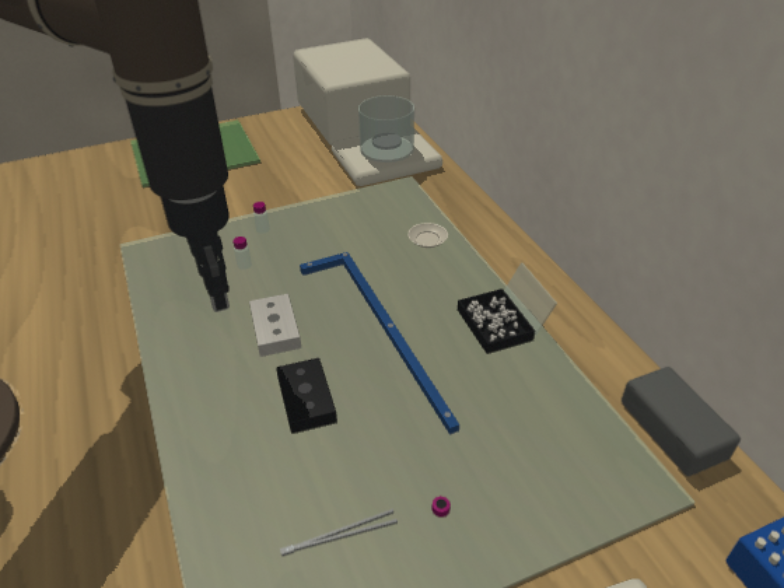

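The fingers are down on the robot's side of the block, with the near fingertip at about (220,308) in the enlarged picture. I check the tip height against projections.

```bash
python3 -c "
from h import *
f=optics.grab_frame('side')
for z in (.085,.09,.095,.1): print(z,[np.round(proj(f,(.4027+dx,.0183-.0235-t,z))*1.4) for dx in(-.011,.011) for t in (0,.012)])
cv2.imwrite('pics/s3.png',cv2.resize(f['pixels'][150:250,110:250,::-1],None,fx=5,fy=5,interpolation=cv2.INTER_CUBIC))
"
```

```text
0.085 [array([213., 313.]), array([215., 319.]), array([229., 309.]), array([231., 315.])]
0.09 [array([212., 311.]), array([214., 316.]), array([228., 306.]), array([230., 312.])]
0.095 [array([211., 308.]), array([213., 313.]), array([228., 304.]), array([230., 309.])]
0.1 [array([211., 305.]), array([212., 311.]), array([227., 301.]), array([229., 306.])]
```

View pics/s3.png

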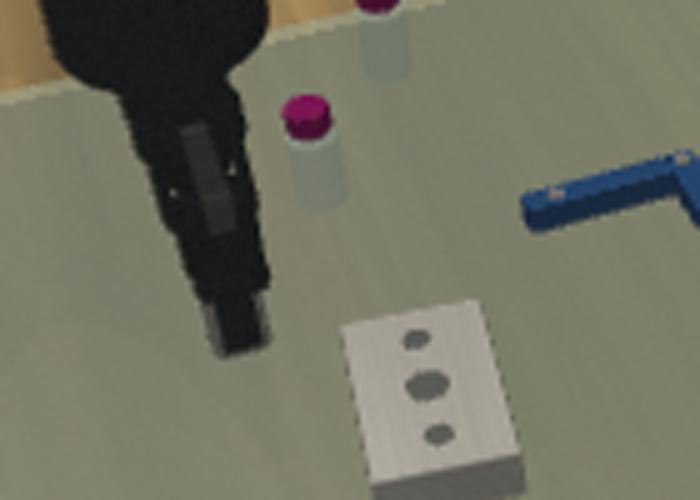

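```bash
python3 -m crank '[[[0,0,0,0,0,2.4,0.55],[0,0,0,0,0,2.4,0.55],[0,0,0,0,0,1.6,0.55],[0,0,0,0,0,1.2,0.55],[0,0,0,0,0,0.5,0.55],[0,0,0,0,0,0,0.55]]]'
python3 -c "
from h import *
go(.405,.017,.02,-89.2)
f=optics.grab_frame('side')
cv2.imwrite('pics/s4.png',cv2.resize(f['pixels'][150:290,110:250,::-1],None,fx=4,fy=4,interpolation=cv2.INTER_CUBIC))
"
```

```text
time: 4.03
tcp_pos: [0.4046, 0.0198, 0.0219]
tcp_rot: [-2.236, 2.205, -0.001]
force: [0.9, 0.1, -0.5]
width: 0.549
t 4.03 pos [0.4046 0.0198 0.0219] yaw -89.2 F [ 0.9  0.1 -0.5] w 0.549 tips 0.011
turn [-0.001   0.0005  0.    ] shift cm [ 0.28 -0.04  0.19]
```

View pics/s4.png

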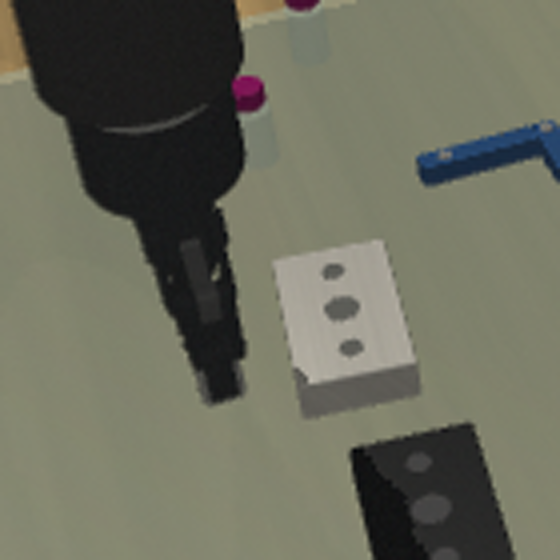

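```bash
python3 -m crank '[[[0,0,0,0.2,-0.9,0.3,0.55],[0,0,0,0,-1,0,0.55],[0,0,0,0,-1,0,0.55],[0,0,0,0,-1,0,0.55],[0,0,0,0,-1,0,0.55],[0,0,0,0,-1,0,0.55],[0,0,0,0,-1,0,0.55],[0,0,0,0,-1,0,0.55]]]'
python3 -c "
from h import *
go(.546,.017,.02,-89.2)
f,b=look('t5')
f=optics.grab_frame('side')
cv2.imwrite('pics/s5.png',cv2.resize(f['pixels'][130:290,110:310,::-1],None,fx=3,fy=3,interpolation=cv2.INTER_CUBIC))
"
```

```text
time: 5.08
tcp_pos: [0.4838, 0.0184, 0.0183]
tcp_rot: [-2.236, 2.207, -0.0]
force: [-1.5, -0.3, -0.6]
width: 0.556
t 5.08 pos [0.4838 0.0184 0.0183] yaw -89.24 F [-1.5 -0.3 -0.6] w 0.556 tips 0.011
turn [-0.      0.     -0.0007] shift cm [ 0.23 -6.22 -0.17]
block [539.2  -3.1] [29.5 46.8] 1.5 [[523.7999877929688, 19.899999618530273], [525.0999755859375, -26.899999618530273], [554.5, -26.200000762939453], [553.2999877929688, 20.700000762939453]]
black [431.7 138.1] [160.1 388.8] 24.8 [[277.6000061035156, 281.0], [440.5, -71.9000015258789], [585.7999877929688, -4.900000095367432], [422.8999938964844, 348.1000061035156]]
```

View pics/s5.png

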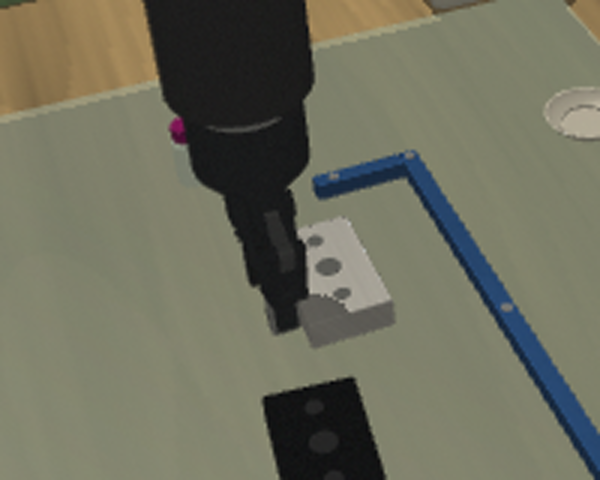

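View pics/t5.png

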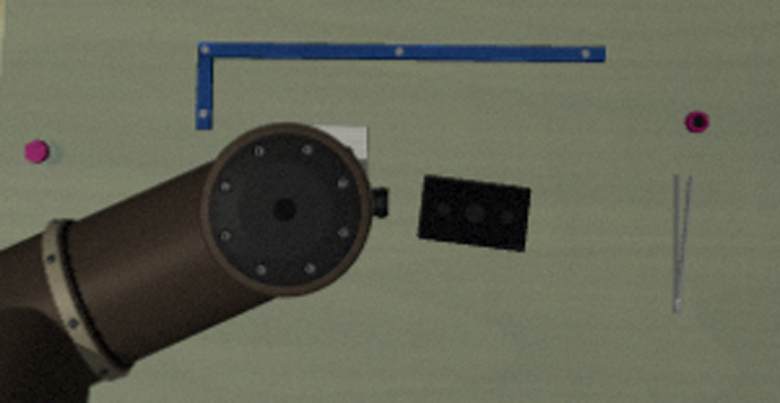

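The block has turned parallel to the long bar, with its front edge at x≈0.555 and its -y end at about (368,145) in the crop. I continue to the bar.

```bash
python3 -m crank '[[[0,0,0,0,-1,0,0.55],[0,0,0,0,-1,0,0.55],[0,0,0,0,-1,0,0.55],[0,0,0,0,-1,0,0.55],[0,0,0,0,-0.8,0,0.55],[0,0,0,0,-0.5,0,0.55],[0,0,0,0,-0.3,0,0.55],[0,0,0,0,0,0,0.55]]]'
python3 -c "
from h import *
go(.546,.017,.02,-89.2)"
```

```text
time: 6.18
tcp_pos: [0.5394, 0.0191, 0.0183]
tcp_rot: [-2.236, 2.206, -0.001]
force: [-0.8, -1.7, 0.0]
width: 0.55
t 6.17 pos [0.5394 0.0191 0.0183] yaw -89.24 F [-0.8 -1.7  0. ] w 0.55 tips 0.011
turn [-0.0006  0.0001 -0.0008] shift cm [ 0.22 -0.66 -0.17]
```

```bash
python3 -m crank '[[[0,0,0,0,-0.3,0,0.55],[0,0,0,0,-0.2,0,0.55],[0,0,0,0,-0.1,0,0.55],[0,0,0,0,0,0,0.55]]]'; python3 -m crank '[[[0,0,0,0,-0.1,0,0.55],[0,0,0,0,-0.1,0,0.55]]]';python3 -m crank '[[[0,0,0,0,-0.1,0,0.55],[0,0,0,0,0,0,0.55]]]'
```

```text
time: 6.68
tcp_pos: [0.5452, 0.0193, 0.0183]
tcp_rot: [-2.236, 2.207, -0.0]
force: [-2.0, 0.4, -0.6]
width: 0.548
time: 6.92
tcp_pos: [0.547, 0.0192, 0.0183]
tcp_rot: [2.236, -2.207, -0.0]
force: [-3.2, 0.3, 0.4]
width: 0.549
time: 7.18
tcp_pos: [0.5481, 0.0191, 0.0183]
tcp_rot: [-2.236, 2.207, -0.0]
force: [-3.0, 0.3, 1.6]
width: 0.547
```

```bash
python3 -m crank '[[[0,0,0,0,-0.1,0,0.55],[0,0,0,0,0,0,0.55]]]';python3 -m crank '[[[0,0,0,0,-0.1,0,0.55],[0,0,0,0,0,0,0.55]]]'
python3 -c "
from h import *
f=optics.grab_frame('side')
cv2.imwrite('pics/s6.png',cv2.resize(f['pixels'][120:280,130:330,::-1],None,fx=4,fy=3.7,interpolation=cv2.INTER_CUBIC))
"
```

```text
time: 7.42
tcp_pos: [0.5488, 0.0191, 0.0183]
tcp_rot: [2.236, -2.207, -0.0]
force: [-4.1, -0.8, 2.8]
width: 0.549
time: 7.68
tcp_pos: [0.5489, 0.0191, 0.0182]
tcp_rot: [2.235, -2.206, -0.002]
force: [-8.7, 0.7, 6.2]
width: 0.552
```

View pics/s6.png

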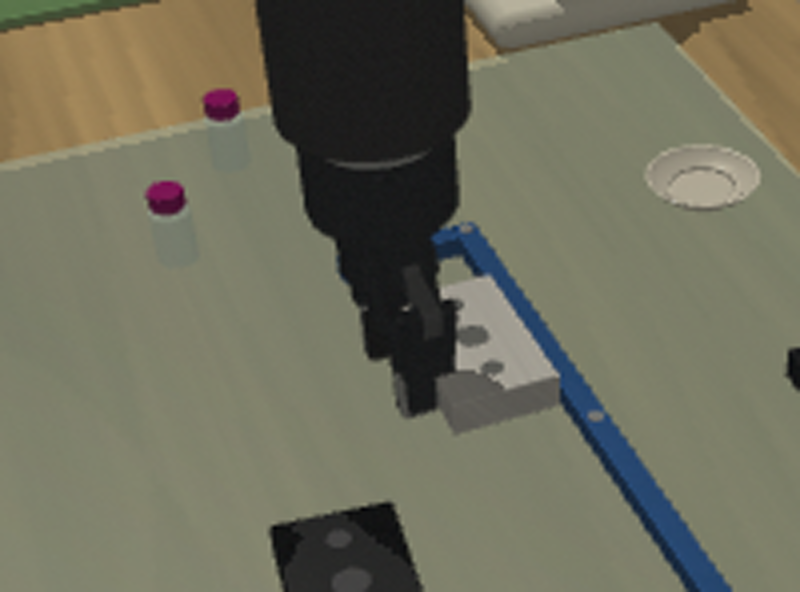

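```bash
python3 -m crank '[[[0,0,0,0,1,0,0.55],[0,0,0,0,2,0,0.55],[0,0,0,0,1,-2,0.55],[0,0,0,1,0,-4,0.4],[0,0,0,4,0,-3,0.3],[0,0,0,5,0,0,0.3],[0,0,0,5,0,0,0.3]]]'
python3 -c "
from h import *
print(np.round(get_state()['qpos'],2))
go(.587,-.08,.09,0.8)
f,b=look('t7')"
```

```text
time: 8.6
tcp_pos: [0.5131, -0.1323, 0.1095]
tcp_rot: [-2.235, 2.203, -0.004]
force: [0.7, -0.2, 0.5]
width: 0.302
[ 0.12  0.25 -0.48  0.   -0.83  1.47]
t 8.6 pos [ 0.5131 -0.1323  0.1095] yaw -89.17 F [ 0.7 -0.2  0.5] w 0.302 tips 0.011
turn [-0.0033 -0.0031 -1.5703] shift cm [ 7.46 -5.13  1.95]
block [597.9  22.1] [39.8 99.2] 1.5 [[576.7000122070312, 71.0999984741211], [579.2999877929688, -28.0], [619.0999755859375, -27.0], [616.5, 72.19999694824219]]
black [472.3 -34.4] [244.4 598.4] 22.6 [[244.60000610351562, 195.0], [474.29998779296875, -357.6000061035156], [700.0999755859375, -263.70001220703125], [470.29998779296875, 288.79998779296875]]
```

View pics/t7.png

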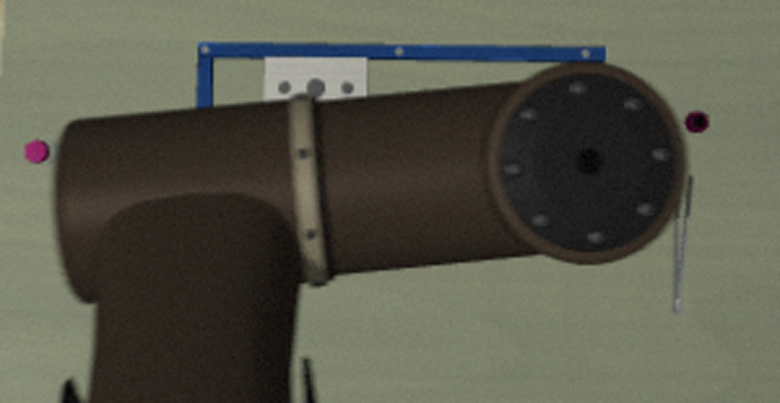

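```bash
python3 -m crank '[[[0,0,0.175,0,0,0,0.3],[0,0,0.175,0,0,0,0.3],[0,0,0.175,0,0,0,0.3],[0,0,0.175,0,0,0,0.3],[0,0,0.175,0,0,0,0.3],[0,0,0.175,0,0,0,0.3],[0,0,0.175,0,0,0,0.3],[0,0,0.175,0,0,0,0.3]]]'
python3 -m crank '[[[0,0,0.174,0,0,0,0.3],[0,0,0,0,0,0,0.3]]]'
python3 -c "
from h import *
go(.5885,-.06,.09,-179.2)"
```

```text
time: 9.65
tcp_pos: [0.5127, -0.1312, 0.1086]
tcp_rot: [-0.28, 3.127, -0.0]
force: [-0.5, -0.4, 0.3]
width: 0.303
time: 9.9
tcp_pos: [0.5125, -0.1312, 0.1085]
tcp_rot: [-0.018, 3.14, -0.0]
force: [-0.4, 0.2, 1.1]
width: 0.299
t 9.9 pos [ 0.5125 -0.1312  0.1085] yaw -179.35 F [-0.4  0.2  1.1] w 0.299 tips 0.011
turn [-0.      0.0016 -0.0027] shift cm [-7.7   7.01  1.85]
```

```bash
python3 -m crank '[[[0,0,-0.003,-3.8,3.5,0,0.2],[0,0,0,-3.7,3.5,0,0.2],[0,0,0,0,0,2.5,0.2],[0,0,0,0,0,2.5,0.2],[0,0,0,0,0,1.5,0.2],[0,0,0,0,0,0,0.2]]]'
python3 -c "
from h import *
go(.587,-.06,.0225,-179.2)
f=optics.grab_frame('side')
cv2.imwrite('pics/s8.png',cv2.resize(f['pixels'][120:280,130:330,::-1],None,fx=4,fy=3.7,interpolation=cv2.INTER_CUBIC))
"
```

```text
time: 10.65
tcp_pos: [0.5856, -0.0606, 0.0424]
tcp_rot: [0.023, -3.14, 0.001]
force: [0.3, 0.9, 1.0]
width: 0.202
t 10.65 pos [ 0.5856 -0.0606  0.0424] yaw -179.15 F [0.3 0.9 1. ] w 0.202 tips 0.011
turn [-0.0004 -0.0017  0.0008] shift cm [-0.14  0.06  1.99]
```

View pics/s8.png

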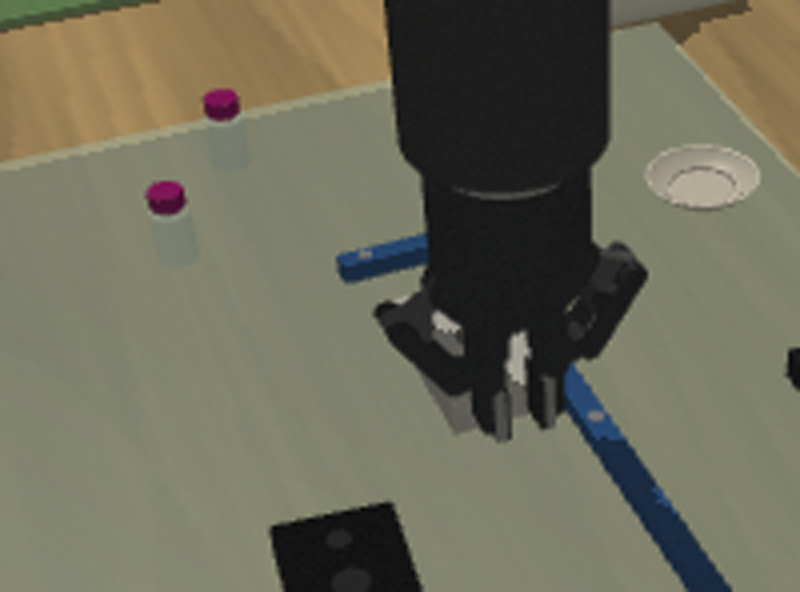

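```bash
python3 -m crank '[[[0,0,0,-0.1,0,1.2,0.2],[0,0,0,0,0,0.7,0.2],[0,0,0,0,0,0,0.2]]]'
python3 -m crank '[[[0,0,0,0,0.7,0,0.2],[0,0,0,0,0.8,0,0.2],[0,0,0,0,0.8,0,0.2],[0,0,0,0,0.8,0,0.2],[0,0,0,0,0.8,0,0.2]]]'
python3 -c "
from h import *
go(.587,.012,.0225,-179.2)
f=optics.grab_frame('side')
cv2.imwrite('pics/s9.png',cv2.resize(f['pixels'][120:280,130:330,::-1],None,fx=4,fy=3.7,interpolation=cv2.INTER_CUBIC))
"
```

```text
time: 11.08
tcp_pos: [0.5868, -0.0605, 0.0237]
tcp_rot: [0.02, -3.141, 0.0]
force: [1.0, -0.3, -0.1]
width: 0.198
time: 11.7
tcp_pos: [0.5868, -0.0211, 0.0246]
tcp_rot: [-0.021, 3.141, -0.0]
force: [0.5, -4.3, 2.5]
width: 0.201
t 11.7 pos [ 0.5868 -0.0211  0.0246] yaw -179.24 F [ 0.5 -4.3  2.5] w 0.201 tips 0.011
turn [-0.0003  0.0003 -0.0007] shift cm [-0.07  3.31  0.21]
```

View pics/s9.png

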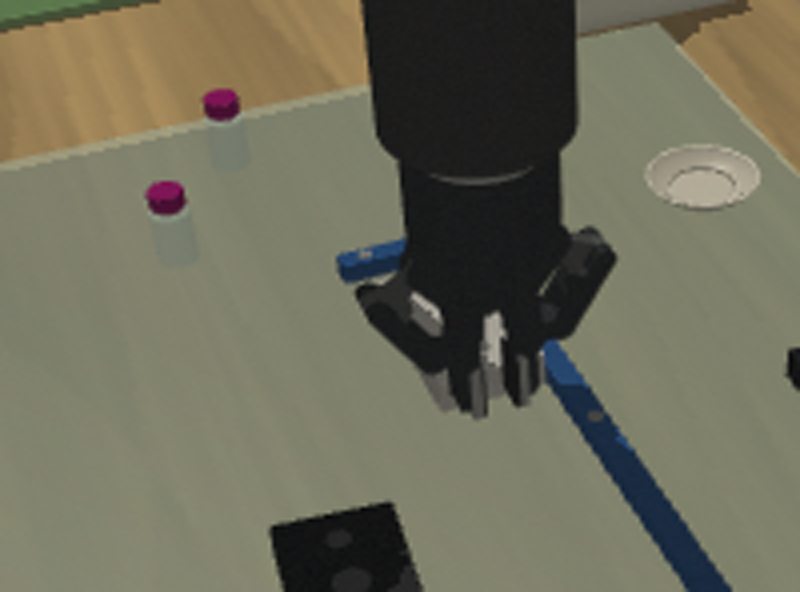

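```bash
python3 -m crank '[[[0,0,0,0,0.8,0,0.2],[0,0,0,0,0.8,0,0.2],[0,0,0,0,0.6,0,0.2],[0,0,0,0,0.3,0,0.2],[0,0,0,0,0,0,0.2]]]'
python3 -m crank '[[[0,0,0,0,0.2,0,0.2],[0,0,0,0,0.2,0,0.2]]]'
python3 -m crank '[[[0,0,0,0,0.1,0,0.2],[0,0,0,0,0.1,0,0.2]]]'
```

```text
time: 12.38
tcp_pos: [0.5864, 0.0041, 0.0241]
tcp_rot: [-0.021, 3.141, 0.001]
force: [-0.2, -0.1, 0.4]
width: 0.199
time: 12.62
tcp_pos: [0.5861, 0.0075, 0.0241]
tcp_rot: [0.02, -3.141, 0.0]
force: [-0.5, -2.4, 1.5]
width: 0.197
time: 12.88
tcp_pos: [0.5861, 0.0096, 0.0242]
tcp_rot: [0.02, -3.141, -0.0]
force: [-0.6, -3.0, -0.7]
width: 0.199
```

```bash
python3 -m crank '[[[0,0,0,0,0.1,0,0.2],[0,0,0,0,0.1,0,0.2]]]'
python3 -m crank '[[[0,0,0,0,0.1,0,0.2],[0,0,0,0,0,0,0.2]]]'
python3 -m crank '[[[0,0,0,0,0.1,0,0.2],[0,0,0,0,0,0,0.2]]]'
```

```text
time: 13.12
tcp_pos: [0.5861, 0.0102, 0.0242]
tcp_rot: [0.021, -3.141, 0.003]
force: [3.3, -15.4, -0.6]
width: 0.203
time: 13.38
tcp_pos: [0.586, 0.0103, 0.0243]
tcp_rot: [0.02, -3.14, 0.004]
force: [3.8, -16.5, -0.3]
width: 0.197
time: 13.62
tcp_pos: [0.5859, 0.0103, 0.0243]
tcp_rot: [0.02, -3.14, 0.005]
force: [4.9, -22.6, 0.9]
width: 0.195
```

The block is firmly against the short bar, so I draw back and check.

```bash
python3 -m crank '[[[0,0,0,0,-1,0,0.2],[0,0,0,0,-2,0,0.2],[0,0,0,0,-2,0,0.2],[0,0,0,0,-1,-3,0.2],[0,0,0,0,0,-5,0.2],[0,0,0,0,-5,-4,0.2],[0,0,0,2,-5.5,0,0.2],[0,0,0,2,-5.5,0,0.2]]]'
python3 -m crank '[[[0,0,0,2,-5.5,0,0.2],[0,0,0,2,-4,0,0.2],[0,0,0,0,0,0,0.2]]]'
python3 -c "
from h import *
f,b=look('t10')
f=optics.grab_frame('side')
cv2.imwrite('pics/s10.png',cv2.resize(f['pixels'][110:290,130:330,::-1],None,fx=4,fy=3.3,interpolation=cv2.INTER_CUBIC))
"
```

```text
time: 14.62
tcp_pos: [0.5486, -0.2078, 0.1442]
tcp_rot: [-0.021, 3.14, 0.0]
force: [0.4, -0.8, 0.2]
width: 0.198
time: 15.0
tcp_pos: [0.5082, -0.3043, 0.1432]
tcp_rot: [0.013, -3.141, -0.0]
force: [0.0, 1.2, -1.0]
width: 0.205
block [466.3 203.4] [203.3  90. ] 89.9 [[421.1000061035156, 101.9000015258789], [511.1000061035156, 101.5999984741211], [511.5, 305.0], [421.5, 305.20001220703125]]
black [ 479.7 -235. ] [325.6 379.4] 1.4 [[312.5, -49.20000076293945], [321.5, -428.5], [647.0, -420.70001220703125], [638.0, -41.5]]
```

View pics/t10.png

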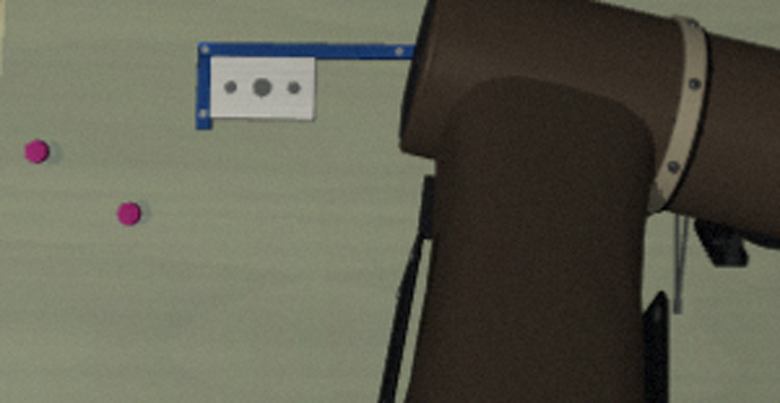

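View pics/s10.png

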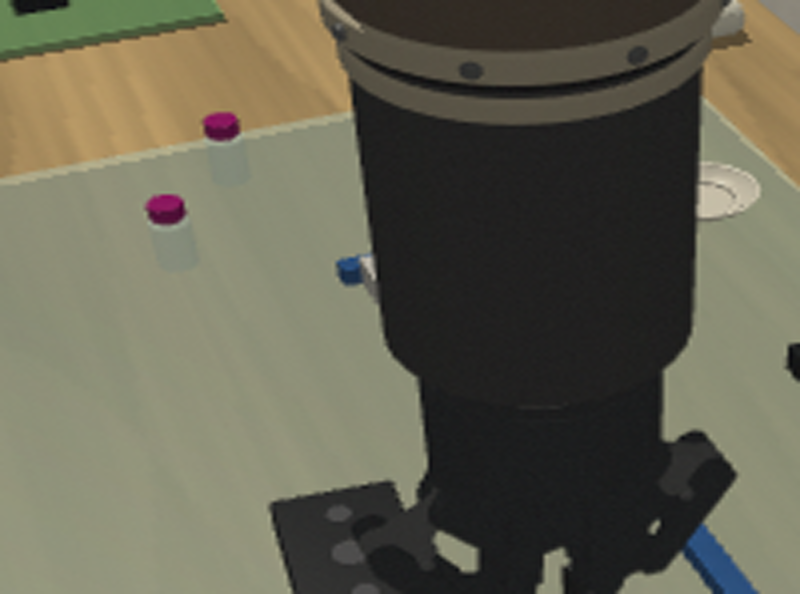

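The block sits in the corner, with its top face at about (210–315, 57–120) in the top crop and no visible gap. I measure the angle and the gaps.

```bash
python3 -c "
from h import *
for i in range(2):
  f=optics.grab_frame('top'); p=f['pixels'].astype(int)
  roi=np.zeros(p.shape[:2],bool); roi[205:245,215:268]=1
  c,s,a,bx=rect(f,(p.min(2)>107)&(p[:,:,2]-p[:,:,0]>-14)&roi,.03); print(c,s,a,bx.tolist())
  w=(p.min(2)>112)&roi
  # back edge (max row per col), fit, and front
  cols=range(226,262)
  for nm,g in (('back',max),('front',min)):
    E=np.array([world(f,(u,g(np.nonzero(w[:,u])[0])),.03)[:2] for u in cols]); k=np.polyfit(E[:,1],E[:,0],1); print(nm,'yaw deg',np.degrees(-np.arctan(k[0])),'x at .07',np.polyval(k,.07))
cv2.imwrite('pics/t11.png',cv2.resize(f['pixels'][200:245,210:275,::-1],None,fx=12,fy=12,interpolation=cv2.INTER_CUBIC))
"
```

```text
[587.93103027  72.68481445] [57.17823792 97.19179535] 1.5180166959762573 [[558.0999755859375, 120.5], [560.5999755859375, 23.299999237060547], [617.7999877929688, 24.899999618530273], [615.2000122070312, 122.0]]Traceback (most recent call last):
  File "<string>", line 11, in <module>
    E=np.array([world(f,(u,g(np.nonzero(w[:,u])[0])),.03)[:2] for u in cols]); k=np.polyfit(E[:,1],E[:,0],1); print(nm,'yaw deg',np.degrees(-np.arctan(k[0])),'x at .07',np.polyval(k,.07))
                           ~^^^^^^^^^^^^^^^^^^^^^^^
ValueError: max() iterable argument is empty
```

```bash
python3 -c "
from h import *
fs=[optics.grab_frame('top') for _ in range(4)]; f=fs[0]
g=np.mean([x['pixels'].astype(float) for x in fs],0); r=g[:,:,0]
def cross(lo,hi,cols,sgn,z,nm):
  E=[]
  for u in cols:
    d=np.diff(r[lo:hi,u])*sgn; d=np.clip(d,0,None); d[d<4]=0
    i=np.argmax(d); a=slice(max(i-2,0),i+3); v=lo+.5+(np.arange(len(d))[a]*d[a]).sum()/d[a].sum()
    E.append(world(f,(u,v),z)[:2])
  E=np.array(E); k=np.polyfit(E[:,1],E[:,0],1); res=E[:,0]-np.polyval(k,E[:,1]); 
  m=abs(res)<.0015; k=np.polyfit(E[m,1],E[m,0],1)
  print(nm,m.sum(),'yaw %.2f'%np.degrees(-np.arctan(k[0])),'x@.07 %.4f'%np.polyval(k,.07),'rms',res[m].std())
cross(207,215,range(224,258),1,.03,'block front')
cross(228,242,range(224,258),-1,.03,'block back')
cross(200,210,range(222,285),-1,.02,'bar outer')
cross(207,216,range(264,285),1,.02,'bar inner')
cv2.imwrite('pics/t11.png',cv2.resize(g[200:245,210:275,::-1].astype(np.uint8),None,fx=12,fy=12,interpolation=cv2.INTER_CUBIC))
"
```

```text
block front 34 yaw 0.92 x@.07 0.6179 rms 0.00010096104647062986
block back 34 yaw 0.33 x@.07 0.5600 rms 0.000204751440059228
bar outer 63 yaw 0.94 x@.07 0.6327 rms 0.00021674612182959082
bar inner 21 yaw 1.42 x@.07 0.6163 rms 9.106221984580926e-05
```

View pics/t11.png

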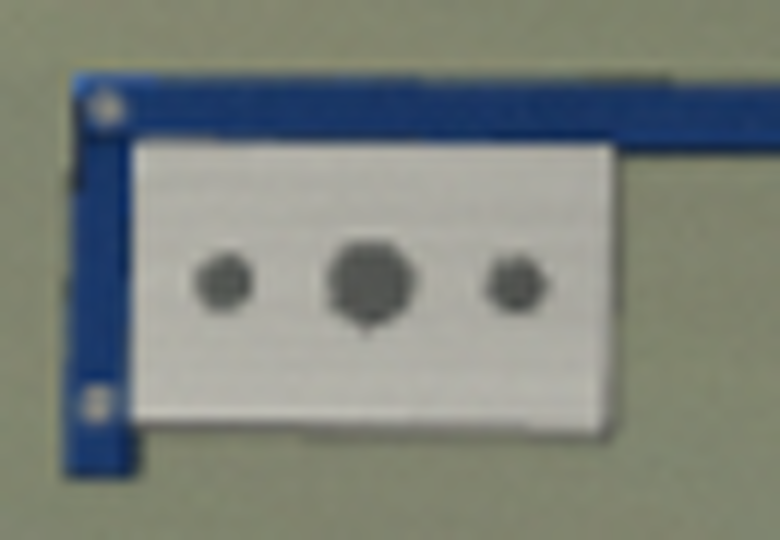

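The edges agree: block front yaw 0.92° against bar 0.94°, with a possible gap of up to 0.8 mm, below the calibration error. Time is ample, so I press the long side once more, gently.

```bash
python3 -m crank '[[[0,0,-0.175,0,0,0,0.55],[0,0,-0.175,0,0,0,0.55],[0,0,-0.175,0,0,0,0.55],[0,0,-0.175,0,0,0,0.55],[0,0,-0.175,0,0,0,0.55],[0,0,-0.175,0,0,0,0.55],[0,0,-0.175,0,0,0,0.55],[0,0,-0.175,0,0,0,0.55]]]'
python3 -m crank '[[[0,0,-0.17,0,0,0,0.55],[0,0,0,-5.5,0,0,0.55],[0,0,0,-5.5,0,0,0.55],[0,0,0,-5.5,0,0,0.55],[0,0,0,-5.5,0,0,0.55],[0,0,0,-5.5,0,0,0.55],[0,0,0,-5.5,0,0,0.55],[0,0,0,-3.5,0,0,0.55]]]'
python3 -c "
from h import *
go(.515,.07,.018,-89.15)"
```

```text
time: 16.35
tcp_pos: [0.5108, -0.3004, 0.1434]
tcp_rot: [-2.048, 2.382, -0.0]
force: [-0.1, 0.8, -0.3]
width: 0.547
time: 17.35
tcp_pos: [0.5057, 0.0669, 0.1437]
tcp_rot: [-2.238, 2.204, -0.0]
force: [1.4, -0.1, 0.1]
width: 0.547
t 17.35 pos [0.5057 0.0669 0.1437] yaw -89.12 F [ 1.4 -0.1  0.1] w 0.547 tips 0.011
turn [-0.0008  0.0004  0.0005] shift cm [-0.3  -0.94 12.57]
```

```bash
python3 -m crank '[[[0,0,0,0,-0.5,3.5,0.55],[0,0,0,0,0,3.5,0.55],[0,0,0,0,0,2.5,0.55],[0,0,0,0,0,2,0.55],[0,0,0,0,0,0.9,0.55],[0,0,0,0,0,0,0.55]]]'
python3 -c "
from h import *
go(.548,.07,.018,-89.15)"
```

```text
time: 18.1
tcp_pos: [0.5107, 0.0641, 0.0191]
tcp_rot: [2.235, -2.206, -0.0]
force: [-0.1, -0.1, 0.1]
width: 0.548
t 18.1 pos [0.5107 0.0641 0.0191] yaw -89.25 F [-0.1 -0.1  0.1] w 0.548 tips 0.011
turn [ 0.0008 -0.0005 -0.0018] shift cm [-0.53 -3.74  0.11]
```

```bash
python3 -m crank '[[[0,0,0,-0.5,-1,0,0.55],[0,0,0,0,-1,0,0.55],[0,0,0,0,-0.8,0,0.55],[0,0,0,0,-0.4,0,0.55],[0,0,0,0,0,0,0.55]]]'
python3 -m crank '[[[0,0,0,0,-0.2,0,0.55],[0,0,0,0,-0.1,0,0.55],[0,0,0,0,0,0,0.55]]]'
python3 -m crank '[[[0,0,0,0,-0.1,0,0.55],[0,0,0,0,0,0,0.55]]]'
```

```text
time: 18.73
tcp_pos: [0.543, 0.069, 0.0193]
tcp_rot: [2.234, -2.208, -0.0]
force: [-0.5, 0.1, -0.6]
width: 0.548
time: 19.1
tcp_pos: [0.5458, 0.0692, 0.0194]
tcp_rot: [-2.235, 2.208, 0.0]
force: [-0.2, -0.0, 0.8]
width: 0.549
time: 19.35
tcp_pos: [0.5468, 0.0693, 0.0194]
tcp_rot: [2.235, -2.208, 0.0]
force: [0.3, 0.6, -0.2]
width: 0.547
```

```bash
python3 -m crank '[[[0,0,0,0,-0.1,0,0.55],[0,0,0,0,0,0,0.55]]]'
python3 -m crank '[[[0,0,0,0,-0.1,0,0.55],[0,0,0,0,0,0,0.55]]]'
python3 -m crank '[[[0,0,0,0,-0.1,0,0.55],[0,0,0,0,0,0,0.55]]]'
```

```text
time: 19.6
tcp_pos: [0.5478, 0.0692, 0.0194]
tcp_rot: [2.235, -2.208, 0.0]
force: [-0.1, 0.3, 0.0]
width: 0.546
time: 19.85
tcp_pos: [0.5481, 0.0691, 0.0192]
tcp_rot: [2.234, -2.207, -0.001]
force: [-5.2, 0.5, 3.3]
width: 0.549
time: 20.1
tcp_pos: [0.5482, 0.0689, 0.0191]
tcp_rot: [2.233, -2.206, -0.002]
force: [-8.5, 3.0, 5.9]
width: 0.548
```

It was already flush: firm contact came at x=0.548, right where predicted. I withdraw and clear the view.

```bash
python3 -m crank '[[[0,0,0,0,1,0,0.55],[0,0,0,0,2,0,0.55],[0,0,0,0,1,-4,0.55],[0,0,0,0,0,-5,0.55],[0,0,0,0,0,-5,0.55],[0,0,0,0,0,-5,0.55],[0,0,0,-5.5,1,0,0.55],[0,0,0,-5.5,1,0,0.55]]]'
python3 -m crank '[[[0,0,0,-5.5,1,0,0.55],[0,0,0,-5.5,1,0,0.55],[0,0,0,-5.5,1,0,0.55],[0,0,0,-5.5,1,0,0.55],[0,0,0,-5.5,1,0,0.55],[0,0,0,-5.5,1,0,0.55],[0,0,0,-5.5,1,0,0.55],[0,0,0,0,0,0,0.55]]]'
python3 -c "
from h import *
f,b=look('t12')
for q in ['vial_a','cap','tweezers','capsule_box','dish']:
  for r in optics.spot_point(q,f)[:2]: print(q,round(r['p'],2),np.round(world(f,r['pixel'],.006),3))
f=optics.grab_frame('side');save(f,'s12.png',1.4)
"
```

```text
time: 21.1
tcp_pos: [0.4887, 0.1796, 0.2106]
tcp_rot: [-2.23, 2.208, -0.001]
force: [1.9, 0.5, -1.0]
width: 0.549
time: 22.1
tcp_pos: [0.4125, 0.5661, 0.2078]
tcp_rot: [-2.238, 2.205, -0.0]
force: [-0.3, -1.1, -0.2]
width: 0.551
block [589.2  72.7] [54.7 97.2] 1.5 [[560.5, 120.5999984741211], [563.0999755859375, 23.399999618530273], [617.7999877929688, 24.899999618530273], [615.2000122070312, 122.0]]
black [ 475.5 -130.7] [101.1  60.2] 84.4 [[440.6000061035156, -178.10000610351562], [500.5, -184.0], [510.3999938964844, -83.4000015258789], [450.5, -77.5]]
vial_a 0.65 [0.477 0.187 0.006]
vial_a 0.4 [0.52  0.289 0.006]
cap 0.65 [ 0.573 -0.35   0.006]
cap 0.33 [0.467 0.184 0.006]
tweezers 0.76 [ 0.452 -0.333  0.006]
capsule_box 0.81 [ 0.772 -0.103  0.006]
dish 0.91 [0.78  0.122 0.006]
```

View pics/t12.png

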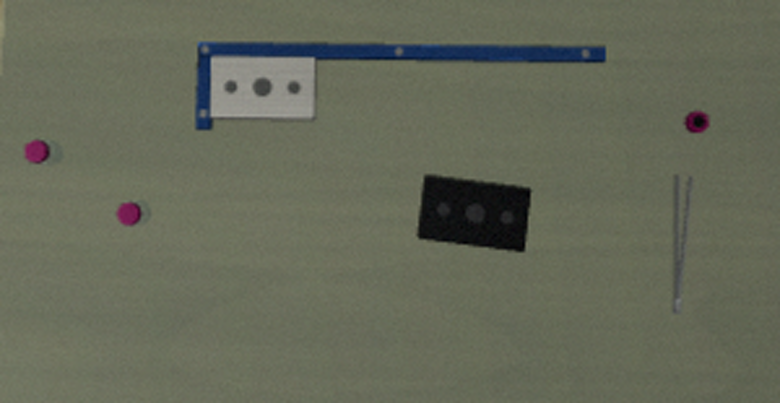

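View pics/s12.png

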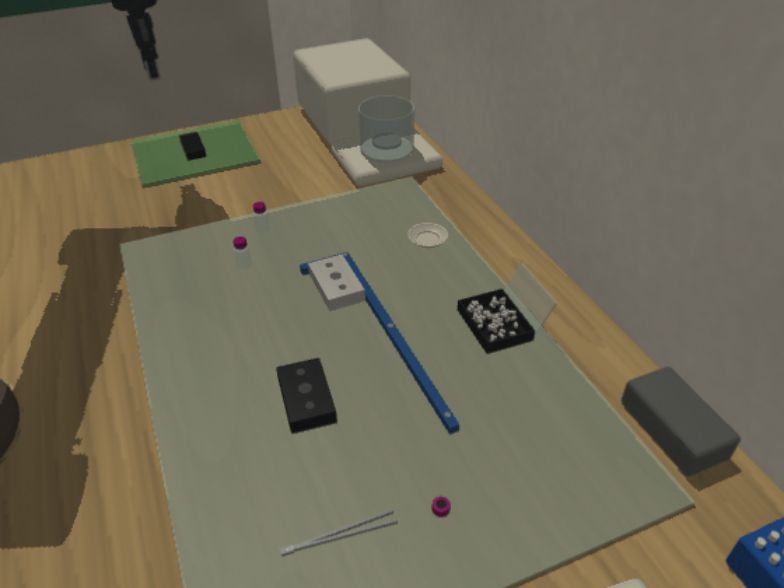

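The block is home in the corner at (262,87) in the top crop. The black block, vials, cap, tweezers, box and dish are where they began, and the arm is clear.

```bash
python3 -c "
from plant import job
print(job.job_done())"
```

```text
the job is handed in; nothing more can be done
None
```

The light grey block is in the corner of the blue stop, and I handed the job in at about 22 s. I pushed it onto the long bar with two fingers, then along the bar to the short bar (about 23 N of contact). I pressed its long side once more (about 8.5 N), then drew the arm well clear. At no point was the block gripped or lifted.

**Last checks:**
- **Position:** before the final press, the block's centre measured (0.588, 0.073), which matches the target worked out from the stop's measured pose.
- **Alignment:** its long edge measured 0.92° against 0.94° for the bar's outer edge. A shorter fit of the bar's inner edge gave 1.4°, and the coarse outline fit of the block gave 1.5°; I judged both to be pixel effects.
- **Gap:** the camera left a possible gap of up to 0.8 mm at the long bar, smaller than its 2 mm calibration error. The last press met firm resistance where a flush block should be, and no gap shows in the pictures. I did not recheck the short-bar end separately after that press, beyond the final pictures.
- **Other things:** the black block measured the same before and after, to 0.1 mm. The vials, cap, tweezers, capsule box and dish look unmoved in the final pictures; the networks' readings for them differ from the first ones by up to about 9 mm, which I took as detection scatter.

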